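# Spin-check the packing bench's roller bed

## Robot

A 6-joint arm with a two-finger parallel gripper is mounted at the origin on the work surface. World frame = base frame: x ahead of the robot, y to its left, z up, the work surface at z = 0. Lengths are in mm, angles in rad, forces in N, time in s.
With the tool pointing down it reaches from about 425 to 1125 mm from the base axis. Payload 14.9 kg.
Tool frame: the origin (TCP) lies at the very end of the fingers, on their centre line; the grasp point (between the pads) lies grip_depth behind it (grip_depth is the distance from the TCP to the grasp point, in mm); z points along the fingers, y is the line along which they close (so a half turn about z gives the same grasp; the last joint's range is limited). The gripper opens to 91 mm and grips with 3 to 60 N. Pads are 32 mm wide; open, the fingers measure 118 mm over their backs; the gripper's body (76 mm by 178 mm) begins 60 mm behind the grasp point.
Start: joints at [-1.158, 0.379, 1.734, -0, 1.028, -0.033], TCP at [301.824, -631.601, 213.932] pointing down, gripper open.
Joint ranges: [-2.77, 2.77], [-0.74, 2.19], [0, 2.66], [-1.06, 4.2], [0.31, 2.87], [-3.08, 3.08]. Speed limits (rad/s): [1.89, 1.89, 2.39, 3.14, 3.14, 3.14].

## Interface

Orientations are given as a rotation vector (axis times angle).
In Python, from bench import movep, line_to, goto_joints, command_gripper, pause, inverse_kinematics, get_obs, camera, camera_model, IKError, finish_job, grip_depth gives the robot as it stands. Calls block until the motion is done:
- movep(position, orientation): joint-space move of the TCP to a pose.
- line_to(position, frame=None, speed=150, force_limit=None): straight line of the TCP; frame=None keeps the orientation; speed is the mean speed in mm/s. With force_limit (N) it stops when the force on the tool has changed by that much, and returns True; else False.
- goto_joints(angles): joint-space move.
- command_gripper(opening, grip_force=None): finger opening in mm; grip_force is the grip in N (None keeps the last); returns when the fingers have stopped.
- pause(seconds).
- inverse_kinematics(position, orientation): joint angles nearest the present ones, or None.
- get_obs(): the state.
- camera(name): name is "scene" or "top" or "wrist"; returns (picture, depth): 384x512x3 uint8, blue, green, red; 384x512 float32, mm along the optical axis (not along the pixel's ray), 0 where there is no reading.
- camera_model(name): a dict with "K" (3x3 intrinsics, pixels), "k1" (the pictures are not rectified: a ray, as slopes to the right and down, at radius r is drawn at 1 + k1 r^2 times it, then the intrinsics apply), "rvec" (rotation vector, rad) and "tvec" (3), from world to camera coordinates, as OpenCV has them. Camera axes: x right, y down, z forward; pixel columns grow to the right and rows downward; lengths in mm; the calibration is good to about 2 mm. A picture is of the moment at which its call begins: read the wrist's pose just before it. camera_model takes no time and is no camera call; for the wrist camera it gives the pose at the moment of the call.
A pose or a line that the arm cannot do raises IKError and nothing moves.
- finish_job(): hands the job in; it is judged then, once.
The state is a dict: "t": time; "joints": joint angles; "qd": joint speeds; "tau": joint torques, N m; "position": TCP position; "ee_rot": TCP orientation; "contact_force": force on the tool from outside, world axes, zero at the start; "moment": the same for the moment, N m; "width": finger opening in mm; "gripper_force": force on a finger pad.
Only numpy, scipy, OpenCV 4.12 (cv2) and the standard library are available. Lean on these libraries where they do the work, as an engineer would, in place of code of your own. Each camera call takes 0.05 s, during which the arm holds its last target. There are 200 camera calls.

## Task

Check that the roller bed runs freely: starting at the roller nearest the low white lead-in strip, stroke lightly with the fingertips along the tops of the row, towards the end with the red stop, so that all eight rollers end up turned towards the stop with no orange paint line left on top. Press only gently, and lift clear after the last roller. Do not knock the stop or the strip, and do not move or pick up anything that stands on or around the bed.

Things in the scene. Friction and masses are not known exactly. Their poses are not given: they have to be found in the camera images.
- roller_bed: fixed roller bed: 8 bare-metal rollers between two aluminium rails, a flat steel landing plate at each end; 600 mm long, 264 mm wide. y axis along the row (robot's left), x along the rollers (away from the robot), z up; origin on the table under the bed's middle. Heights above the table: roller tops 95 mm, rails 87 mm, landing plates 93 mm (they span 165 to 300 mm either side of the middle)
- row_right (a point): top of the middle of roller 1, the last roller at the bed's -y end, 95 mm above the table and 140 mm from the bed's middle; axes as the bed's. The rollers are 30 mm thick, 200 mm long, 40 mm apart centre to centre, rigid, and cannot be pushed down; each turns with a light drag under a finger and stops at once when let go
- row_left (a point): top of the middle of roller 8, the last roller at the bed's +y end, 95 mm above the table; axes as the bed's
- end_stop: red upright stop plate across one end of the bed, 200 mm wide, 5 mm thick, 45 mm high, fixed to the landing plate; it stands at y = +287 or -287 mm of the bed, so it tells which end is the outlet. Origin at the middle of its foot, 93 mm above the table; axes as the bed's
- lead_in: low white lead-in strip, 200 x 18 x 9 mm, fixed to the landing plate at the other end, the inlet. Origin at the middle of its foot, 93 mm above the table
- roller1 (a joint): turning angle of roller 1 (at y = -140 mm of the bed), rad, 0 at the start with its orange paint line on top; grows as the roller's top moves towards the bed's +y end, falls as it moves towards -y; no limit either way
- roller2 (a joint): turning angle of roller 2 (at y = -100 mm of the bed), rad, 0 at the start with its orange paint line on top; grows as the roller's top moves towards the bed's +y end, falls as it moves towards -y; no limit either way
- roller3 (a joint): turning angle of roller 3 (at y = -60 mm of the bed), rad, 0 at the start with its orange paint line on top; grows as the roller's top moves towards the bed's +y end, falls as it moves towards -y; no limit either way
- roller4 (a joint): turning angle of roller 4 (at y = -20 mm of the bed), rad, 0 at the start with its orange paint line on top; grows as the roller's top moves towards the bed's +y end, falls as it moves towards -y; no limit either way
- roller5 (a joint): turning angle of roller 5 (at y = 20 mm of the bed), rad, 0 at the start with its orange paint line on top; grows as the roller's top moves towards the bed's +y end, falls as it moves towards -y; no limit either way
- roller6 (a joint): turning angle of roller 6 (at y = 60 mm of the bed), rad, 0 at the start with its orange paint line on top; grows as the roller's top moves towards the bed's +y end, falls as it moves towards -y; no limit either way
- roller7 (a joint): turning angle of roller 7 (at y = 100 mm of the bed), rad, 0 at the start with its orange paint line on top; grows as the roller's top moves towards the bed's +y end, falls as it moves towards -y; no limit either way
- roller8 (a joint): turning angle of roller 8 (at y = 140 mm of the bed), rad, 0 at the start with its orange paint line on top; grows as the roller's top moves towards the bed's +y end, falls as it moves towards -y; no limit either way
- meat_tray: white foam tray of red meat, 130 x 70 x 28 mm, loose, standing on the landing plate at the +y end of the bed; origin under its centre
- label_roll: roll of white labels standing on its end, 68 mm across, 50 mm high, loose, on the landing plate at the -y end of the bed; origin under its centre
- marker_pen: white and orange marker pen, 130 mm long, 19 mm thick, lying loose on the table beside the bed on the side away from the robot; origin on the table under its middle, its x along the pen
- carton_knife: yellow carton knife, 150 x 30 x 14 mm, lying loose on the table beside the bed on the side away from the robot; origin on the table near its middle, its x along the knife
- spray_bottle: blue bottle, 72 mm across, 200 mm high, loose, on the table at the left; origin under its centre
- tray_stack: stack of foam trays 180 x 130 x 76 mm, loose, on the table at the left; origin under its centre
- tape_roll: roll of brown packing tape lying flat, 104 mm across, 48 mm high, loose, on the table at the right; origin under its centre

How it is judged (in metres and radians):
On the way, in this order (a step that is already met when the one before it is completed fails the run):
1. the roller nearest the inlet is turned towards the stop, the five nearest the stop not yet (((y of end_stop in the frame of roller_bed above 0.1 m and value of joint roller1 above 0.35 rad and value of joint each of roller4, roller5, roller6, roller7, roller8 below 0.1 rad) or (y of end_stop in the frame of roller_bed below -0.1 m and value of joint roller8 below -0.35 rad and value of joint each of roller1, roller2, roller3, roller4, roller5 above -0.1 rad))), for 0.02 s.
2. all eight rollers are turned towards the stop (((y of end_stop in the frame of roller_bed above 0.1 m and value of joint each of roller1, roller2, roller3, roller4, roller5, roller6, roller7, roller8 above 0.35 rad) or (y of end_stop in the frame of roller_bed below -0.1 m and value of joint each of roller1, roller2, roller3, roller4, roller5, roller6, roller7, roller8 below -0.35 rad))), for 0.1 s.
At the end, for the whole second after the job is handed in: Each of the eight rollers has been turned by more than 0.35 rad (20 degrees) towards the end with the red stop and has come to rest; every loose thing is within 15 mm of where it stood and at rest (((y of end_stop in the frame of roller_bed above 0.1 m and value of joint each of roller1, roller2, roller3, roller4, roller5, roller6, roller7, roller8 above 0.35 rad) or (y of end_stop in the frame of roller_bed below -0.1 m and value of joint each of roller1, roller2, roller3, roller4, roller5, roller6, roller7, roller8 below -0.35 rad)) and velocity of joint roller1 between -0.2 and 0.2 rad/s and velocity of joint roller2 between -0.2 and 0.2 rad/s and velocity of joint roller3 between -0.2 and 0.2 rad/s and velocity of joint roller4 between -0.2 and 0.2 rad/s and velocity of joint roller5 between -0.2 and 0.2 rad/s and velocity of joint roller6 between -0.2 and 0.2 rad/s and velocity of joint roller7 between -0.2 and 0.2 rad/s and velocity of joint roller8 between -0.2 and 0.2 rad/s and distance of each of meat_tray, label_roll, marker_pen, carton_knife, spray_bottle, tray_stack, tape_roll from where it was at the start of the episode below 0.015 m and linear speed of each of meat_tray, label_roll, marker_pen, carton_knife, spray_bottle, tray_stack, tape_roll below 0.02 m/s); the robot touches nothing.
It fails at once if the rollers or the bed are pressed with more than 25 N (contact force between any of the fingers, the arm and roller_bed above 25 N).
It fails at once if the end stop or the lead-in strip is struck (contact force between anything else and end_stop above 3 N or contact force between anything else and lead_in above 3 N).
It fails at once if a thing on the bed or the table is moved by more than 15 mm or lifted (distance of any of meat_tray, label_roll, marker_pen, carton_knife, spray_bottle, tray_stack, tape_roll from where it was at the start of the episode above 0.015 m).
It also fails if it takes over 48 s, if anything falls off the work surface, if the arm or the gripper's body presses on something with over 40 N, if the wrist force passes 120 N, or if a joint passes its speed limit or range.

## Working session

There is one attempt and no reset: what is moved stays moved. The work goes in short steps, each a Python script; the robot and the scene stay as the last script left them, time stands still between calls to the robot, and variables do not carry over. Pictures are saved under pics/ and viewed, at most 10 in all, crops included, and the job is handed in when it is done.

```bash
mkdir -p pics; python3 - <<'E'
from bench import *
import cv2,numpy as np
for n in ("top","scene"):
    p,d=camera(n); cv2.imwrite(f"pics/{n}.png",p); np.save(f"{n}_d.npy",d)
    print(n,camera_model(n))
o=get_obs();print(o,grip_depth)
E
```

```text
top {'K': array([[423.15138278,   0.        , 253.19147839],
       [  0.        , 423.15138278, 193.14876586],
       [  0.        ,   0.        ,   1.        ]]), 'k1': -0.04559689542783144, 'rvec': array([ 2.14396913, -2.20646608,  0.07663785]), 'tvec': array([  58.69551743,  621.8213435 , 1581.70159406])}
scene {'K': array([[438.04514906,   0.        , 263.65990159],
       [  0.        , 438.04514906, 188.65119334],
       [  0.        ,   0.        ,   1.        ]]), 'k1': 0.026667729748568746, 'rvec': array([ 1.15715094,  2.48727446, -0.85207044]), 'tvec': array([ 363.10591265, -322.36280642, 1787.84298746])}
{'t': 0.1, 'joints': array([-1.15829262e+00,  3.79343081e-01,  1.73469575e+00,  9.35085912e-06,
        1.02852677e+00, -3.32763582e-02]), 'qd': array([ 3.19465538e-04, -2.44902441e-04,  1.74521011e-05, -1.09234649e-03,
        5.43322572e-04,  3.47491713e-04]), 'tau': array([-1.01417776e-03, -7.65047908e+01, -4.35293913e+01,  6.51728874e-02,
        3.98080784e-02, -2.80079644e-05]), 'position': array([ 301.68628943, -631.269583  ,  213.37616472]), 'ee_rot': array([-3.06294641e+00, -6.94227226e-01,  2.75617400e-04]), 'contact_force': array([-0.97596589, -0.03803494, -0.23701642]), 'moment': array([-0.05237116,  0.0045244 ,  0.03533713]), 'gripper_force': 0.0, 'width': 91.18467962093578} 18.8
```

View pics/top.png

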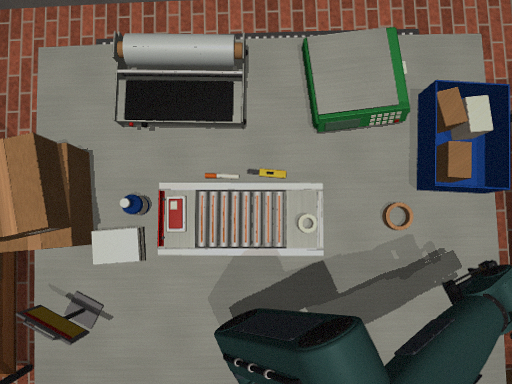

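View pics/scene.png

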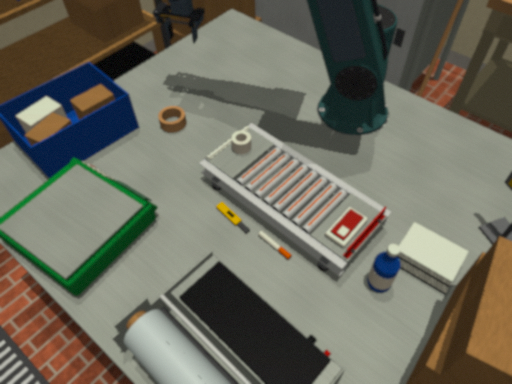

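The top view has the bed at columns 158–323 and rows 183–255. The red stop is on the left (col 161, +y), so the stroke runs towards +y, starting at the roller at col 281. The label roll is at (307,223) and the meat tray at (176,213). Next I'll locate the bed from the paint lines.

```bash
cat > h.py <<'E'
import numpy as np,cv2
def px2w(uv,m,z):
    K=m["K"];R,_=cv2.Rodrigues(m["rvec"]);C=-R.T@m["tvec"]
    r=cv2.undistortPoints(np.array(uv,float).reshape(-1,1,2),K,np.array([m["k1"],0,0,0.])).reshape(-1,2)
    r=np.c_[r,np.ones(len(r))]@R
    return C+r*((z-C[2])/r[:,2])[:,None]
E
python3 - <<'E'
from bench import *
from h import *
p=cv2.imread("pics/top.png");m=camera_model("top")
h=cv2.cvtColor(p,cv2.COLOR_BGR2HSV).astype(int)
b=p.astype(int)
s=(b[...,2]-b[...,0]); s[s<25]=0
roi=np.zeros_like(s);roi[190:250,196:288]=1;s=s*roi
n,l,st,c=cv2.connectedComponentsWithStats((s>0).astype(np.uint8))
P=[]
for i in range(1,n):
    if st[i,4]<20: continue
    v,u=np.nonzero(l==i);w=s[v,u]
    cc=np.array([(u*w).sum()/w.sum(),(v.min()+v.max())/2]);ends=px2w([[u[v==v.min()].mean(),v.min()],[u[v==v.max()].mean(),v.max()]],m,95)
    W=px2w([cc],m,95)[0];P.append(W);print(st[i],cc.round(1),W.round(1),ends[:,:2].round(1).tolist())
P=np.array(P);print(P.mean(0), P[:,:2].ptp(0) if hasattr(P,'ptp') else np.ptp(P,axis=0))
# other corners of interest
print(px2w([[158,183],[323,183],[323,255],[158,255]],m,87).round(0))
print("roll top",px2w([[298,223],[317,223],[307,213],[307,233]],m,143).round(0),"tray",px2w([[166,195],[187,231]],m,121).round(0))
cv2.imwrite("pics/crop.png",cv2.resize(p[175:262,150:332],None,fx=4.3,fy=4.3,interpolation=cv2.INTER_CUBIC))
E
```

```text
[200 195   3  48 104] [201.4 218.5] [531.  230.4  95. ] [[616.4, 228.4], [446.3, 231.7]]
[211 195   3  48 104] [212.4 218.5] [529.9 190.5  95. ] [[615.2, 188.3], [445.3, 193.7]]
[222 195   3  48 111] [223.4 218.5] [528.7 150.6  95. ] [[614.0, 148.3], [444.1, 152.2]]
[233 195   4  48 104] [234.5 218.5] [527.6 110.5  95. ] [[612.9, 108.3], [443.1, 112.5]]
[244 195   4  48 107] [245.5 218.5] [526.5  70.5  95. ] [[611.7, 68.3], [442.0, 72.9]]
[255 195   4  48 110] [256.6 218.5] [525.3  30.3  95. ] [[610.5, 28.4], [440.9, 33.3]]
[267 195   3  48 142] [267.8 218.5] [524.2 -10.1  95. ] [[609.4, -11.5], [439.7, -6.3]]
[278 195   3  48 140] [278.8 218.5] [523.  -49.8  95. ] [[608.1, -53.3], [438.6, -45.9]]
[527.03233242  90.37726231  95.        ] [  7.94376867 280.24307151   0.        ]
[[ 666.  389.   87.]
 [ 648. -216.   87.]
 [ 387. -205.   87.]
 [ 403.  392.   87.]]
roll top [[ 504. -114.  143.]
 [ 503. -180.  143.]
 [ 538. -147.  143.]
 [ 469. -144.  143.]] tray [[618. 353. 121.]
 [487. 279. 121.]]
```

View pics/crop.png

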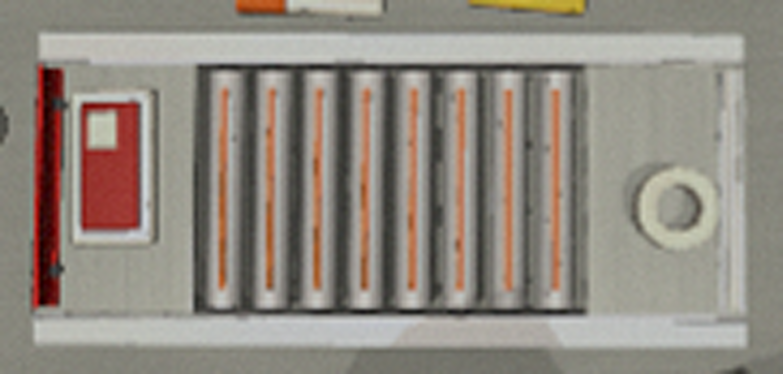

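The crop shows red stop at far left, tray next to it, label roll and white strip at right. Row runs from (523,-50) to (531,230), with yaw about -1.6°. I'll close the gripper and go above roller 1.

```bash
cat >> h.py <<'E'
from scipy.spatial.transform import Rotation as Ro
a=np.array([523.0,-49.8]);b=np.array([531.,230.4]);ey=(b-a)/np.linalg.norm(b-a)
ex=np.array([ey[1],-ey[0]])
def ori(s):
    y=np.r_[s*ex,0];z=np.array([0,0,-1.]);x=np.cross(y,z)
    return Ro.from_matrix(np.c_[x,y,z]).as_rotvec()
def pt(s,z): return np.r_[a+s*ey,z]   # s = mm along row from roller 1
E
python3 - <<'E'
from bench import *
from h import *
c=[(np.abs(q[5]),s) for s in (1,-1) if (q:=inverse_kinematics(pt(-8,115),ori(s))) is not None]
print(c);s=min(c)[1];R=ori(s)
command_gripper(0,5)
movep(pt(-8,200),R);line_to(pt(-8,112),speed=80);pause(.3)
for i in range(4):
    o=get_obs();print(o["contact_force"].round(2),o["position"].round(2));pause(.1)
print(o["t"],o["width"],o["joints"])
p,d=camera("scene");cv2.imwrite("pics/s2.png",cv2.resize(p[90:290,160:420],None,fx=3,fy=3))
E
```

```text
[(np.float64(0.1258825313483225), 1), (np.float64(3.0157101222414706), -1)]
[ 0.48 -0.05  0.29] [522.91 -57.82 112.23]
[-0.1  -0.29 -0.08] [522.81 -57.81 112.1 ]
[0.02 0.56 1.13] [522.78 -57.79 112.05]
[-0.06  0.24  0.79] [522.75 -57.79 112.  ]
5.5083 0.18356563314278887 [-1.54415514e-01  2.62691868e-01  2.12668105e+00 -1.26679240e-05
  7.52235446e-01 -1.25852958e-01]
```

View pics/s2.png

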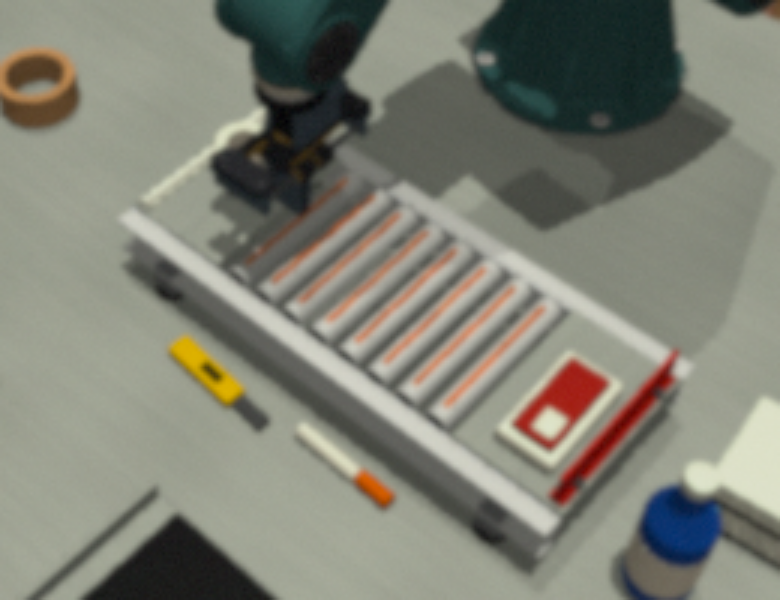

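The fingertips hover over roller 1 (at about (300,200) in this crop), clear of the label roll. Next, touch down with a force limit.

```bash
python3 - <<'E'
from bench import *
from h import *
F=lambda n=5:np.mean([(pause(.02),get_obs()["contact_force"])[1] for _ in range(n)],0)
f0=F();print(f0.round(2))
line_to(pt(-8,99),speed=30)
hit=line_to(pt(-8,91.5),speed=6,force_limit=3)
o=get_obs();print(hit,o["position"].round(2),o["contact_force"].round(2));print((F()-f0).round(2),get_obs()["position"].round(2),get_obs()["t"])
E
```

```text
[-0.1   0.1  -0.09]
True [522.8  -57.81  95.08] [-1.22 -0.49  7.01]
[-0.66 -0.17  6.32] [522.8  -57.8   95.09] 7.15
```

```bash
cat > stroke.py <<'E'
from bench import *
from h import *
import sys
s,end,z=map(float,sys.argv[1:4]); zc=z
F=lambda n=3:np.mean([(pause(.01),get_obs()["contact_force"][2])[1] for _ in range(n)])
while s<end:
    s=min(s+3,end); line_to(pt(s,z),speed=30)
    f=F();o=get_obs()
    print(f"{s:.0f}:{z:.2f}/{o['position'][2]:.2f} {f:.1f}",end="; ")
    if f>14: z+=.4; line_to(pt(s,z),speed=20)
    else: z=np.clip(z+np.clip(.06*(f-5),-.1,.3),zc-.6,zc+1)
print("\nEND",s,z,o["position"].round(2),o["t"])
E
python3 stroke.py -8 28 95.0
python3 - <<'E'
from bench import *
from h import *
p,d=camera("top");cv2.imwrite("pics/t2.png",cv2.resize(p[175:262,150:332],None,fx=4.3,fy=4.3,interpolation=cv2.INTER_CUBIC))
E
```

```text
-5:95.00/95.10 5.2; -2:95.01/95.10 5.4; 1:95.04/95.10 5.5; 4:95.07/95.12 4.7; 7:95.05/95.09 4.8; 10:95.04/95.11 5.5; 13:95.07/95.13 4.5; 16:95.05/95.06 4.4; 19:95.01/94.85 1.3; 22:94.91/95.00 5.4; 25:94.94/95.07 5.9; 28:94.99/95.09 5.8; 
END 28.0 95.04175256452109 [523.72 -21.58  95.09] 10.45
```

View pics/t2.png

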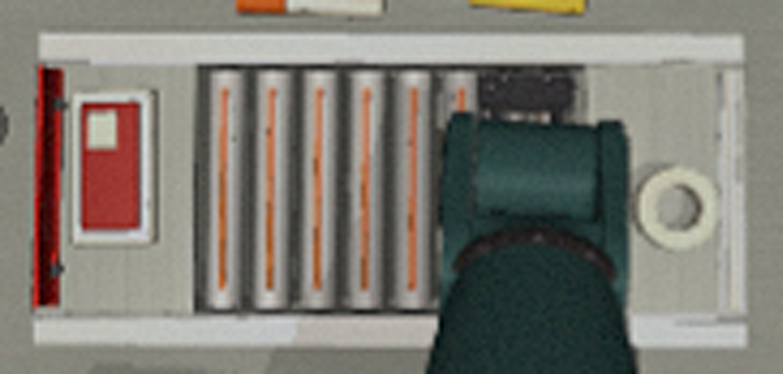

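The hand hides rollers 1–2 in this view. Forces hold at about 5 N, so I'll carry on along the row and lift.

```bash
sed -i 's/s+3,end/s+5,end/;s/speed=30/speed=40/' stroke.py
python3 stroke.py 28 286 95.0
python3 - <<'E'
from bench import *
from h import *
line_to(pt(288,125),speed=60);line_to(pt(288,210),speed=150)
movep(pt(288,210)+[0,0,80],get_obs()["ee_rot"])
print(get_obs()["t"])
p,d=camera("scene");cv2.imwrite("pics/s3.png",cv2.resize(p[110:290,180:420],None,fx=3.3,fy=3.3,interpolation=cv2.INTER_CUBIC))
p,d=camera("top");cv2.imwrite("pics/t3.png",cv2.resize(p[175:262,150:332],None,fx=4.3,fy=4.3,interpolation=cv2.INTER_CUBIC))
E
```

```text
33:95.00/95.09 5.3; 38:95.02/95.11 4.6; 43:95.00/95.12 5.3; 48:95.02/95.12 5.1; 53:95.02/95.10 5.6; 58:95.06/94.94 1.8; 63:94.96/95.06 4.9; 68:94.96/95.09 5.9; 73:95.01/95.07 5.8; 78:95.06/95.11 5.1; 83:95.06/95.10 4.8; 88:95.05/95.10 5.2; 93:95.06/95.11 5.4; 98:95.08/94.99 1.8; 103:94.98/95.08 5.1; 108:94.99/95.08 5.8; 113:95.04/95.09 5.5; 118:95.07/95.10 5.1; 123:95.08/95.10 5.3; 128:95.10/95.11 4.7; 133:95.08/95.13 5.0; 138:95.08/94.93 1.7; 143:94.98/95.06 5.2; 148:94.99/95.07 5.3; 153:95.01/95.09 5.8; 158:95.06/95.10 5.1; 163:95.07/95.11 5.1; 168:95.08/95.10 5.2; 173:95.09/95.11 5.0; 178:95.09/94.99 1.7; 183:94.99/95.05 4.9; 188:94.98/95.08 6.5; 193:95.07/95.11 4.8; 198:95.06/95.08 5.7; 203:95.10/95.10 4.9; 208:95.10/95.11 5.0; 213:95.10/95.11 5.1; 218:95.10/94.98 2.2; 223:95.00/95.05 4.5; 228:94.97/95.07 5.7; 233:95.01/95.10 5.9; 238:95.07/95.10 4.9; 243:95.06/95.11 5.7; 248:95.11/95.12 5.0; 253:95.11/95.14 4.7; 258:95.09/94.96 2.1; 263:94.99/95.07 4.6; 268:94.97/95.10 5.8; 273:95.02/95.07 5.6; 278:95.05/95.10 5.5; 283:95.08/95.10 5.2; 286:95.09/95.12 5.1; 
END 286.0 95.0970890077113 [531.18 235.89  95.12] 26.075
27.8583
```

View pics/s3.png

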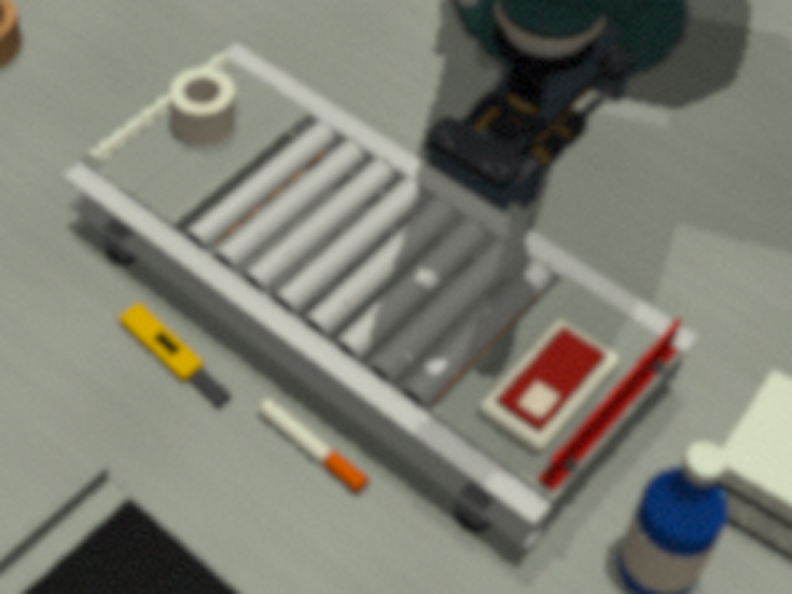

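View pics/t3.png

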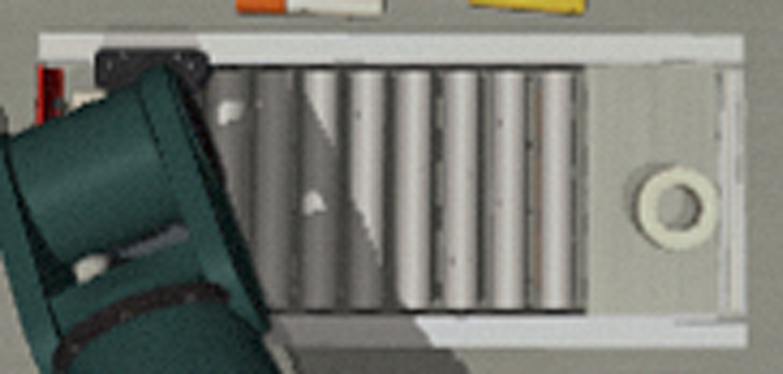

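All the paint lines have left the tops. Those still visible, on roller 1 (540,190 in the top crop) and roller 8, are low on the side facing the stop. Nothing has moved and the arm is clear.

```bash
python3 -c "
from bench import *
pause(.3);print(finish_job())"
```

```text
the job is handed in; nothing more can be done
None
```

I stroked all eight rollers towards the red stop at about 5 N (6.5 N at most in the readings), lifted clear and handed the job in at about 28 s; the last pictures show no orange on top and nothing moved, but no verdict came back.

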